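# Carry the sample vials over to the microscope rack in their order

### The arm

A 6-joint arm with a two-finger parallel gripper is mounted at the origin on the work surface. World frame = base frame: x ahead of the robot, y to its left, z up, the work surface at z = 0. Lengths are in m, angles in rad, forces in N, time in s.
With the tool pointing down it reaches from about 0.4 to 0.925 m from the base axis. Payload 12.5 kg.
Tool frame: the origin (TCP) lies midway between the tips of the shut fingers; the grasp point (between the pads) lies 19 mm behind it; z points along the fingers, y is the direction in which the jaws open and shut (so a half turn about z gives the same grasp; the last joint's range is limited). The gripper opens to 95 mm and grips with 3 to 60 N. Pads are 20 mm wide; open, the fingers measure 119 mm over their backs; the gripper's body (75 mm by 180 mm) begins 59 mm behind the grasp point.
Start: joints at [1.001, 0.491, 1.559, -0, 1.092, -0.106], TCP at [0.28, 0.559, 0.215] pointing down, gripper open.
Joint ranges: [-3.1, 3.1], [-0.84, 2.19], [0.05, 2.79], [-1.13, 4.28], [0.06, 2.93], [-2.69, 2.69]. Speed limits (rad/s): [2.22, 2.22, 2.79, 3.14, 3.14, 3.14].

### API

Orientations are given as a unit quaternion [w, x, y, z].
In Python, from rig import bot, viewer, job gives the robot as it stands.
- The arm moves only by the tool apply_moves, never from a script. Its argument "plan" is a list of rows, each a list of 4 numbers: the shift along the tool's x, y, z in cm, then the turn about the tool's z in rad. In form: [[x, y, z, yaw], ...]. A call has 1 to 20 rows; each row shifts and turns the commanded pose from where the row before left it, along the tool's axes as they then stand; what a row does not reach is not made up. A row lasts 1/10 s, in which the tool goes at most 50 mm and 8.59 degrees, less where a joint would pass 70% of its speed; a pose out of reach is approached as far as the arm can. A call with a gripper value outside its range is refused whole. "grip" is the opening, from 0 (shut) to 1 (fully open), set as the call begins (left out, the last holds). The fingers move at their own pace and stop on an object; the grip force is fixed at half the most. Time passes only in rows, so rows that do not move let the fingers close. It gives the time, the measured TCP pose, the force and the opening at its end, in the units of the state.
- bot.read_state(): the state, without advancing time (a new reading comes with each control period).
- viewer.camera(name): name is "side" or "top"; returns a dict with "frame" (400x640x3 uint8, red, green, blue), "fx", "fy", "cx", "cy" (pixels), "R" (3x3) and "t" (3): a world point X has camera coordinates R X + t. Camera axes: x right, y down, z forward; pixel columns grow to the right and rows downward; lengths in m; the calibration is good to about 2 mm. A picture is of the moment at which its call begins. There is no depth.
- job.hand_in(): hands the job in, once; it reports no verdict.
Trained networks look in a picture, given as the dict that the camera call returned (one of the last four; its "shot" number tells which), for a name from the list of things; names that differ only in an ending like _2 or _b are one class to them, and where a whole thing is asked for, a point or a joint stands for the part that bears it (a point fixed in the world has none). Each returns a list of dicts, best first, with "p" (0 to 1); they miss things now and then, are a little off and sometimes report something else, mostly with a low value. They report only what shows in the picture. A call takes as long as a camera call. They do not tell look-alikes from the thing itself.
- viewer.spot_in(query, picture): "rect" ([centre column, centre row, width, height] in pixels, round what is visible of it).
- viewer.spot_point(query, picture): "xy" ([column, row] in pixels: a listed point, or the origin of a listed thing).
The state is a dict: "t": time; "joints": joint angles; "qd": joint speeds; "tau": joint torques, N m; "tool_pos": TCP position; "orientation": TCP orientation; "wrist_force": force on the tool from outside, world axes, zero at the start; "wrist_torque": the same for the moment, N m; "gripper_width": finger opening in m.
Only numpy, scipy, OpenCV 4.12 (cv2) and the standard library are available. Lean on these libraries where they do the work, as an engineer would, in place of code of your own. Each camera call takes 0.05 s, during which the arm holds its last target.

### The job

Move the four glass sample vials from the wooden drying rack into the metal microscope rack, one per cell, so that they stand in the metal rack in the same left-to-right order as they stood in the wooden one: their order is the only record of the sampling sequence. Keep the vials upright and set each down gently on the floor of its cell without dropping it, and leave the brush jar, the tub of sherds and the glass dish where they are.

Things in the scene. Friction and masses are not known exactly. Their poses are not given: they have to be found in the camera images.
- screw_vial: Straight clear glass vial with a flat black screw cap (24 mm across). Barrel from 0 to 54 mm height, total height 70 mm. Origin: centre of its underside; z up. Round: yaw means nothing. Barrel 28 mm in diameter; about 45 g. Starts within 5 mm of the centre of any one cell of the wooden rack.
- cork_vial: Straight clear glass vial closed with a brown cork (23 mm across, 12 mm proud). Barrel from 0 to 62 mm height, total height 74 mm. Origin: centre of its underside; z up. Round: yaw means nothing. Barrel 28 mm in diameter; about 45 g. Starts within 5 mm of the centre of any one cell of the wooden rack.
- stopper_vial: Clear glass vial with sloping shoulders, a narrow neck and an upright thin disc-shaped white stopper head (17 mm across, 6 mm thick, a thin bar from above). Barrel from 0 to 56 mm height, total height 81 mm. Origin: centre of its underside; z up. Round: yaw means nothing. Barrel 28 mm in diameter; about 45 g. Starts within 5 mm of the centre of any one cell of the wooden rack.
- dropper_vial: Clear glass vial with a narrow black collar (21 mm across) and a slim dark rubber dropper bulb (12 mm thick) on top. Barrel from 0 to 54 mm height, total height 86 mm. Origin: centre of its underside; z up. Round: yaw means nothing. Barrel 28 mm in diameter; about 45 g. Starts within 5 mm of the centre of any one cell of the wooden rack.
- wash_rack: Wooden drying rack; the vials stand in it, one per cell. Four square open cells in a row along its y axis (centres y = +75, +25, -25, -75 mm), 45 x 45 mm inside, walls 5 mm; cell floor 5 mm, wall tops 22 mm, end cheeks 26 mm above the origin (centre of underside, on the bench). 55 mm wide (x), 217 long (y), fixed, yaw within 0.3 rad of 0. Vials 50 mm apart: grip across the row (along x).
- scope_rack: Metal rack, empty: the target, roughly end to end with the wooden one. Four square open cells in a row along its y axis (centres y = +75, +25, -25, -75 mm), 45 x 45 mm inside, walls 5 mm; cell floor 5 mm, wall tops 22 mm, end cheeks 26 mm above the origin (centre of underside, on the bench). 55 mm wide (x), 217 long (y), fixed, yaw within 0.3 rad of 0. 
- brush_jar: Bystander: glass jar 68 mm in diameter and 90 mm high with brushes standing in it up to about 190 mm, to the right of the racks. Origin: centre of its underside.
- finds_tub: Bystander: clear plastic tub 115 x 160 x 50 mm (x, y, z) with pottery sherds, to the left of the racks. Origin: centre of its underside.
- dish: Bystander: open glass dish 90 mm in diameter, 16 mm high, beyond the racks. Origin: centre of its underside.
Things that resemble listed ones, but are neither listed nor needed, are in the scene too. What is shaped like the screw_vial but turquoise is not meant.

How it is judged:
At the end, for the whole second after the job is handed in: All four vials stand upright (within 7 degrees) on the floors of the metal rack's cells, released and at rest, each in the same place of the row as it had in the wooden rack (measured as 217 to 266 mm moved; one place off always falls outside that) (x of screw_vial in the frame of scope_rack between -0.012 and 0.012 m and y of screw_vial in the frame of scope_rack between -0.09 and 0.09 m and z of screw_vial in the frame of scope_rack between 0 and 0.011 m and angle between each of screw_vial, cork_vial, stopper_vial, dropper_vial's own z axis and vertical below 0.12 rad and distance of screw_vial from where it was at the start of the episode between 0.2175 and 0.2665 m and linear speed of each of screw_vial, cork_vial, stopper_vial, dropper_vial below 0.02 m/s and contact force between each of screw_vial, cork_vial, stopper_vial, dropper_vial and the fingers below 0.05 N and x of cork_vial in the frame of scope_rack between -0.012 and 0.012 m and y of cork_vial in the frame of scope_rack between -0.09 and 0.09 m and z of cork_vial in the frame of scope_rack between 0 and 0.011 m and distance of cork_vial from where it was at the start of the episode between 0.2175 and 0.2665 m and x of stopper_vial in the frame of scope_rack between -0.012 and 0.012 m and y of stopper_vial in the frame of scope_rack between -0.09 and 0.09 m and z of stopper_vial in the frame of scope_rack between 0 and 0.011 m and distance of stopper_vial from where it was at the start of the episode between 0.2175 and 0.2665 m and x of dropper_vial in the frame of scope_rack between -0.012 and 0.012 m and y of dropper_vial in the frame of scope_rack between -0.09 and 0.09 m and z of dropper_vial in the frame of scope_rack between 0 and 0.011 m and distance of dropper_vial from where it was at the start of the episode between 0.2175 and 0.2665 m); the robot touches nothing.
It fails at once if a vial tipped more than 35 degrees (angle between any of screw_vial, cork_vial, stopper_vial, dropper_vial's own z axis and vertical above 0.61 rad).
It fails at once if a vial dropped: free of the fingers and faster than 0.6 m/s (a fall of about 2 cm) ((contact force between screw_vial and the fingers below 0.01 N and linear speed of screw_vial above 0.6 m/s) or (contact force between cork_vial and the fingers below 0.01 N and linear speed of cork_vial above 0.6 m/s) or (contact force between stopper_vial and the fingers below 0.01 N and linear speed of stopper_vial above 0.6 m/s) or (contact force between dropper_vial and the fingers below 0.01 N and linear speed of dropper_vial above 0.6 m/s)).
It fails at once if the brush jar pushed more than 3 cm or tipped (distance of brush_jar from where it was at the start of the episode above 0.03 m or angle between brush_jar's own z axis and vertical above 0.35 rad).
It fails at once if the tub of sherds pushed more than 3 cm or tipped (distance of finds_tub from where it was at the start of the episode above 0.03 m or angle between finds_tub's own z axis and vertical above 0.35 rad).
It fails at once if the glass dish pushed more than 3 cm or tipped (distance of dish from where it was at the start of the episode above 0.03 m or angle between dish's own z axis and vertical above 0.35 rad).
It also fails if it takes over 106 s, if anything falls off the work surface, if the arm or the gripper's body presses on something with over 40 N, if the wrist force passes 120 N, or if a joint passes its speed limit or range.

## Working session

There is one attempt and no reset: what is moved stays moved. The work goes in short steps, Python scripts to look and compute and a tool call to move; the robot and the scene stay as the last step left them, time stands still between calls to the robot, and variables do not carry over. Pictures are saved under pics/ and viewed, and the job is handed in when it is done.

Besides the shell and the picture viewer there is one more tool, called after "Call:" by a JSON object that holds its "fn" and its "kwargs", one argument or row to a line. apply_moves: Moves the arm, as the interface text tells. Its arguments: {"type":"object","properties":{"plan":{"type":"array"},"grip":{"type":"number"}},"required":["plan"]}

```bash
mkdir -p pics; ls
cat > h.py <<'E'
import numpy as np, cv2
from rig import bot, viewer, job
def shot(name,tag):
    d=viewer.camera(name); cv2.imwrite(f'pics/{tag}.png',cv2.cvtColor(d['frame'],cv2.COLOR_RGB2BGR)); return d
def ray(d,uv):
    R=np.array(d['R']);t=np.array(d['t']);v=np.array([(uv[0]-d['cx'])/d['fx'],(uv[1]-d['cy'])/d['fy'],1.])
    v=R.T@v; return -R.T@t, v/np.linalg.norm(v)
def atz(d,uv,z):
    c,v=ray(d,uv); return c+v*(z-c[2])/v[2]
def proj(d,X):
    p=np.array(d['R'])@np.array(X)+np.array(d['t']); return np.array([d['fx']*p[0]/p[2]+d['cx'],d['fy']*p[1]/p[2]+d['cy']])
def tri(a,ua,b,ub):
    c1,v1=ray(a,ua);c2,v2=ray(b,ub)
    s=np.linalg.lstsq(np.stack([v1,-v2],1),c2-c1,rcond=None)[0]
    p,q=c1+s[0]*v1,c2+s[1]*v2
    return (p+q)/2,np.linalg.norm(p-q)
E
python3 - <<'E'
from h import *
import pickle
np.set_printoptions(precision=4,suppress=True)
print(bot.read_state())
D={n:shot(n,n+'0') for n in('top','side')}
pickle.dump(D,open('D0.pkl','wb'))
for n,d in D.items():
    R=np.array(d['R']);print(n,-R.T@d['t'],R[2],d['fx'])
    for q in ['screw_vial','cork_vial','stopper_vial','dropper_vial','wash_rack','scope_rack','brush_jar','finds_tub','dish']:
        print(n,q,[(np.round(r['xy'],1),round(r['p'],2)) for r in viewer.spot_point(q,d)[:3]],[(np.round(r['rect'],1),round(r['p'],2)) for r in viewer.spot_in(q,d)[:3]])
E
```

```text
pics
{'t': 0.0, 'joints': array([ 1.0014,  0.4915,  1.5595, -0.    ,  1.0917, -0.1056]), 'qd': array([-0.0008,  0.0005, -0.0009, -0.0001, -0.0011,  0.0001]), 'tau': array([ -0.001 , -61.2655, -25.8186,   0.0692,   0.0482,  -0.0001]), 'tool_pos': array([0.2794, 0.5588, 0.2141]), 'orientation': array([-0.0002,  0.2298,  0.9732, -0.0005]), 'wrist_force': array([-0.5452,  0.2655,  0.0316]), 'wrist_torque': array([-0.0501, -0.019 ,  0.0039]), 'gripper_width': 0.09544605151602081}
top [0.3815 0.002  1.5233] [ 0.1307 -0.0011 -0.9914] 477.9162352662036
top screw_vial [(array([354.8, 222.9]), 0.59), (array([351.1, 190.7]), 0.59), (array([357.1, 250.8]), 0.48)] [(array([358.4, 253.5,   8.9,   6. ]), 0.63), (array([351.6, 221.2,   7.1,  10.2]), 0.51), (array([352.2, 192.4,   7.9,   9.3]), 0.43)]
top cork_vial [(array([386.9, 222.8]), 0.47)] []
top stopper_vial [(array([366.7, 225.2]), 0.46)] [(array([369.1, 225.4,  10. ,  10.2]), 0.66)]
top dropper_vial [(array([337.8, 220.5]), 0.37)] []
top wash_rack [(array([357.5, 226.6]), 0.81)] [(array([360.1, 221.7,  71.9,  24.6]), 0.61), (array([285.2, 2
[... 935 characters left out ...]
ay([313.3, 243.6,  10.4,  21.4]), 0.6)]
side dropper_vial [(array([295.7, 218.9]), 0.73)] [(array([293.9, 212.1,   9.1,  27.1]), 0.79)]
side wash_rack [(array([310.6, 243.6]), 0.95)] [(array([310.4, 244.6,  64.5,  65.3]), 0.68)]
side scope_rack [(array([259.8, 183.2]), 0.7), (array([327.1, 265.3]), 0.65)] [(array([262.6, 181.2,  53.3,  63.5]), 0.97)]
side brush_jar [(array([424.4, 336.1]), 0.6), (array([199.1, 126.8]), 0.22)] [(array([432.6, 315.6,  48.6,  65. ]), 0.59)]
side finds_tub [(array([312.3, 243. ]), 0.3)] [(array([198.7, 125.2,  63.4,  55.8]), 0.79)]
side dish [(array([358.3, 176.6]), 0.56)] [(array([357.6, 174.7,  33.2,  22.3]), 0.66), (array([433.6, 318.4,  47.5,  66. ]), 0.49)]
```

Run:
```python
import cv2
a=cv2.imread('pics/top0.png');b=cv2.imread('pics/side0.png')
cv2.imwrite('pics/a.png',cv2.resize(a[180:270,230:410],None,fx=4.4,fy=4.4,interpolation=3))
cv2.imwrite('pics/b.png',cv2.resize(b[140:290,220:380],None,fx=4,fy=4,interpolation=3))
```

```text
(no output)
```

View pics/top0.png

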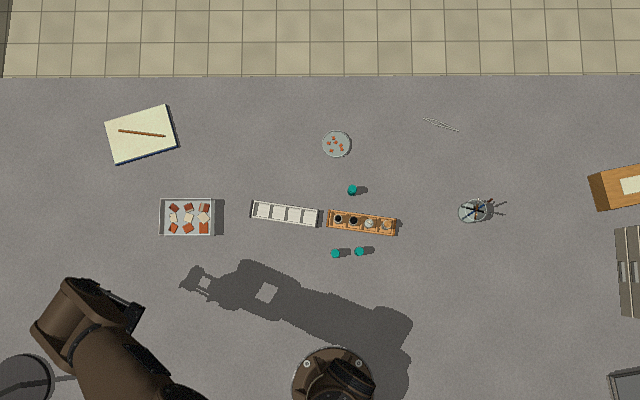

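View pics/side0.png

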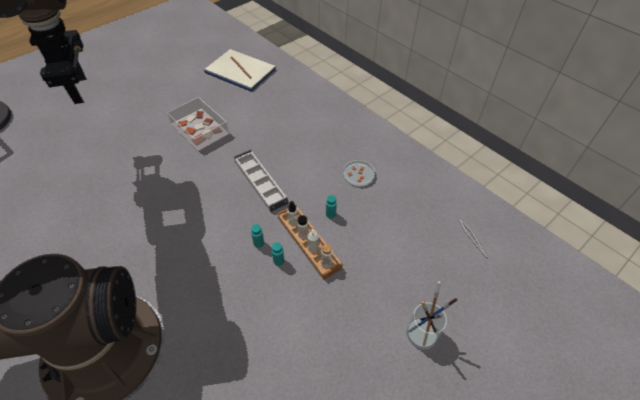

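View pics/a.png

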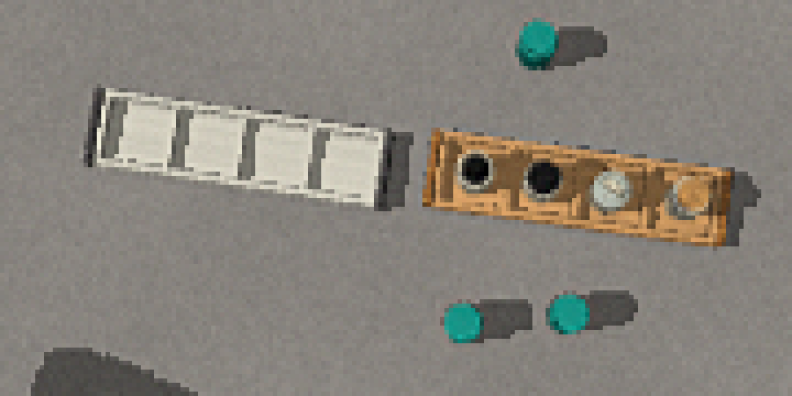

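View pics/b.png

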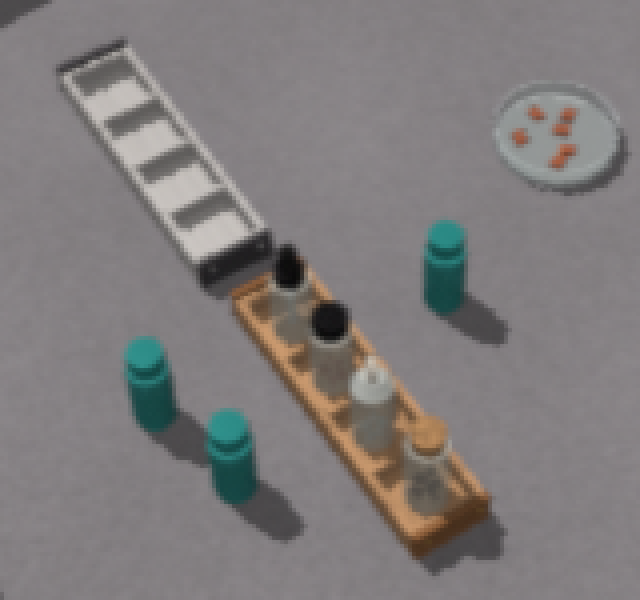

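The top view shows both racks: metal at about x 250–321, wood at 327–397 (full-frame pixels). The wooden rack holds, from left to right, dropper, screw, stopper and cork. Three turquoise look-alikes stand nearby, at (352,190), (335,253) and (360,251). I'll measure rack corners and cap tops from both views.

```bash
cat > m.py <<'E'
from h import *
import pickle
from scipy.optimize import least_squares
np.set_printoptions(precision=4,suppress=True)
D=pickle.load(open('D0.pkl','rb'));T,S=D['top'],D['side']
ft=lambda p:((p[0]+.5)/4.4+230-.5,(p[1]+.5)/4.4+180-.5)
fs=lambda p:((p[0]+.5)/4+220-.5,(p[1]+.5)/4+140-.5)
C={'wash':([(432,128),(424,207),(723,246),(735,170)],[(300,258),(234,293),(415,540),(490,497)]),
'scope':([(97,87),(88,165),(376,209),(395,130)],[(125,40),(58,70),(203,270),(270,237)])}
L=[(.0275,.1085),(-.0275,.1085),(-.0275,-.1085),(.0275,-.1085)]
R={}
for n,(a,b) in C.items():
    print(n,[ (tri(T,ft(p),S,fs(q))) for p,q in zip(a,b)])
    def P(x): 
        c,s=np.cos(x[2]),np.sin(x[2]); return [(x[0]+c*u-s*v,x[1]+s*u+c*v,.026) for u,v in L]
    f=lambda x:np.concatenate([np.r_[proj(T,X)-ft(p),proj(S,X)-fs(q)] for X,p,q in zip(P(x),a,b)])
    o=least_squares(f,[.5,.0,0.]);R[n]=o.x;print(n,o.x,'res',o.fun.reshape(-1,2).round(1).tolist())
for v,p,q,h in [('dropper',(475,170),(288,247),.091),('screw',(543,180),(331,312),.075),('stopper',(612,187),(372,366),.086),('cork',(690,197),(430,425),.079)]:
    print(v,*tri(T,ft(p),S,fs(q)),h,atz(T,ft(p),h),atz(S,fs(q),h))
for c in [75,25,-25,-75]:
    for n in R: x=R[n];print(c,n,x[0]-np.sin(x[2])*c/1e3,x[1]+np.cos(x[2])*c/1e3)
for p,q in [((540,38),(446,232)),((463,322),(145,350)),((569,313),(229,420))]: print('turq',tri(T,ft(p),S,fs(q)))
for q,d in [('brush',0),('tub',0)]:pass
pickle.dump(R,open('R.pkl','wb'))
E
python3 m.py
```

```text
wash [(array([0.5507, 0.0128, 0.0189]), np.float64(0.0010599903222090236)), (array([0.4956, 0.0175, 0.0236]), np.float64(0.003959563451377443)), (array([ 0.4649, -0.1944,  0.0237]), np.float64(0.00016077185003002194)), (array([ 0.5183, -0.2036,  0.0242]), np.float64(0.0018146370735516244))]
wash [ 0.5066 -0.0927 -0.145 ] res [[0.6, 0.3], [0.3, -0.9], [-0.1, -0.4], [-1.2, -0.5], [0.7, 0.3], [0.1, 0.3], [0.1, 0.3], [0.5, -0.3]]
scope [(array([0.5824, 0.2537, 0.0204]), np.float64(0.0007493277534271577)), (array([0.526 , 0.2585, 0.0237]), np.float64(0.0014888298485202889)), (array([0.4954, 0.052 , 0.0144]), np.float64(0.004702497246907089)), (array([0.5485, 0.04  , 0.0179]), np.float64(0.0033398507239994313))]
scope [ 0.5365  0.1487 -0.1585] res [[0.5, 0.2], [-0.4, -0.7], [-0.5, -0.4], [-0.6, -0.9], [2.2, 0.1], [-0.8, -0.4], [0.6, 0.8], [0.5, -1.0]]
dropper [ 0.5156 -0.0182  0.09  ] 0.0036785827775690084 0.091 [ 0.5139 -0.0172  0.091 ] [ 0.5168 -0.0196  0.091 ]
screw [ 0.5098 -0.0653  0.076 ] 0.003746309736614343 0.075 [ 0.5082 -0.0644  0.075 ] [ 0.5119 -0.0656  0.075 ]
stopper [ 0.5035 -0.1121  0.0762] 0.0010908750440538997 0.086 [ 0.5022 -0.1111  0.086 ] [ 0.4997 -0.1173  0.086 ]
cork [ 0.4976 -0.1664  0.0811] 0.005157217056347599 0.079 [ 0.4956 -0.1652  0.079 ] [ 0.5008 -0.1667  0.079 ]
75 wash 0.5174077092644594 -0.01848811455934697
75 scope 0.5483151184044583 0.222761442717234
25 wash 0.5101839085576743 -0.06796352970008783
25 scope 0.5404225786207634 0.17338829398472158
-25 wash 0.502960107850889 -0.11743894484082869
-25 scope 0.5325300388370685 0.12401514525220916
-75 wash 0.4957363071441037 -0.16691435998156956
-75 scope 0.5246374990533735 0.07464199651969675
turq (array([ 0.6086, -0.0639,  0.0706]), np.float64(0.0010108313509921683))
turq (array([ 0.4117, -0.0088,  0.0688]), np.float64(0.0012650965324114763))
turq (array([ 0.4179, -0.0819,  0.0704]), np.float64(0.002316501502367716))
```

```bash
cat > ov.py <<'E'
from h import *
def overlay(d,R,box,k,out):
    x0,y0,x1,y1=box
    im=cv2.cvtColor(d['frame'],cv2.COLOR_RGB2BGR)[y0:y1,x0:x1]
    im=cv2.resize(im,None,fx=k,fy=k,interpolation=cv2.INTER_CUBIC)
    for x in R.values():
        c,s=np.cos(x[2]),np.sin(x[2])
        def px(u,v,z):
            p=proj(d,(x[0]+c*u-s*v,x[1]+s*u+c*v,z)); return tuple(int(round(t)) for t in ((p[0]+.5-x0)*k,(p[1]+.5-y0)*k))
        rect=lambda u,v0,v1,z,col:cv2.polylines(im,[np.array([px(u,v0,z),px(-u,v0,z),px(-u,v1,z),px(u,v1,z)])],True,col,1)
        rect(.0275,-.1085,.1085,.026,(0,0,255)); rect(.0275,-.1085,.1085,0,(255,0,255))
        for m in (.075,.025,-.025,-.075): rect(.0225,m-.0225,m+.0225,.022,(0,255,0)); rect(.0225,m-.0225,m+.0225,.005,(255,255,0))
    cv2.imwrite(out,im)
E
python3 - <<'E'
from ov import *
import pickle
D=pickle.load(open('D0.pkl','rb'));R=pickle.load(open('R.pkl','rb'))
overlay(D['top'],R,(240,190,410,250),4.6,'pics/ot.png')
overlay(D['side'],R,(225,140,355,285),4.1,'pics/os.png')
E
```

```text
(no output)
```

View pics/ot.png

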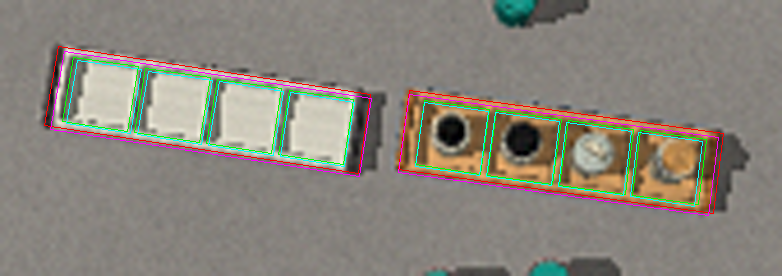

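View pics/os.png

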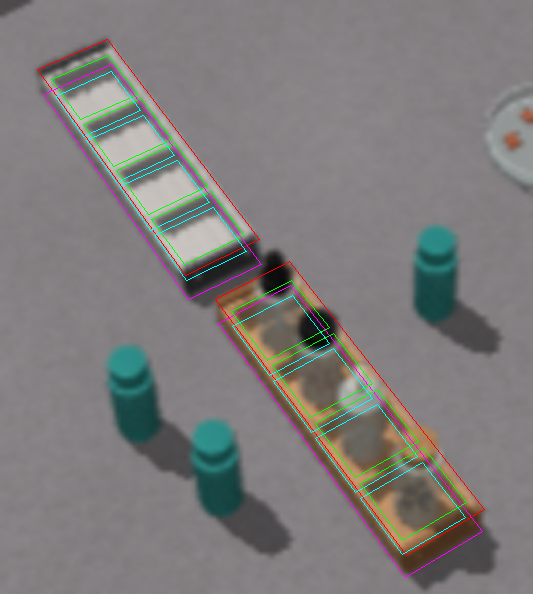

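The fitted racks overlay both pictures to within about 1 px (roughly 3 mm). The cap heights also match the text, at 90, 76, about 80 and 81 mm against 91, 75, 86 and 79 mm. First I'll turn the tool across the row, then move over the dropper vial.

Call:
{"fn": "apply_moves", "kwargs": {
  "plan": [
    [0, 0, 0, 0.1257],
    [0, 0, 0, 0.1257],
    [0, 0, 0, 0.1257],
    [0, 0, 0, 0.1257],
    [0, 0, 0, 0.1257],
    [0, 0, 0, 0.1257],
    [0, 0, 0, 0.1257],
    [0, 0, 0, 0.1257],
    [0, 0, 0, 0.1257],
    [0, 0, 0, 0.1257],
    [0, 0, 0, 0]
  ],
  "grip": 1
}}

```text
t: 3.0
tool_pos: [0.2796, 0.559, 0.2147]
orientation: [-0.0, 0.759, 0.651, 0.0]
wrist_force: [0.0, -0.4, 0.4]
gripper_width: 0.0951
```

Call:
{"fn": "apply_moves", "kwargs": {
  "plan": [
    [-2.8, 1.68, 0, 0],
    [-2.8, 1.68, 0, 0],
    [-2.8, 1.68, 0, 0],
    [-2.8, 1.68, 0, 0],
    [-2.8, 1.68, 0, 0],
    [-2.8, 1.68, 0, 0],
    [-2.8, 1.68, 0, 0],
    [-2.8, 1.68, 0, 0],
    [-2.8, 1.68, 0, 0],
    [-2.8, 1.68, 0, 0],
    [-2.8, 1.68, 0, 0],
    [-2.8, 1.68, 0, 0],
    [-2.8, 1.68, 0, 0],
    [-2.8, 1.68, 0, 0],
    [-2.8, 1.68, 0, 0],
    [-2.8, 1.68, 0, 0],
    [-2.8, 1.68, 0, 0],
    [-2.8, 1.68, 0, 0],
    [-2.8, 1.68, 0, 0],
    [0, 0, 0, 0]
  ]
}}

```text
t: 5.0
tool_pos: [0.5169, -0.0175, 0.2145]
orientation: [0.0, 0.758, 0.653, 0.0]
wrist_force: [-0.0, 0.7, 0.5]
gripper_width: 0.0951
```

Call:
{"fn": "apply_moves", "kwargs": {
  "plan": [
    [-0.1, -0.1, 2.3, 0],
    [0, 0, 2.3, 0],
    [0, 0, 2.3, 0],
    [0, 0, 2.3, 0],
    [0, 0, 2.3, 0],
    [0, 0, 2.3, 0],
    [0, 0, 1.5, 0],
    [0, 0, 1.5, 0],
    [0, 0, 1.0, 0],
    [0, 0, 0.5, 0],
    [0, 0, 0, 0]
  ]
}}

```text
t: 6.1
tool_pos: [0.5144, -0.0153, 0.0314]
orientation: [-0.0, 0.758, 0.653, -0.0]
wrist_force: [-0.2, -0.2, 0.3]
gripper_width: 0.0951
```

```bash
cat > look.py <<'E'
from h import *
import sys
t=sys.argv[1]
a=shot('top',t+'t');b=shot('side',t+'s')
g=lambda d,x0,y0,x1,y1,k:cv2.resize(cv2.cvtColor(d['frame'],cv2.COLOR_RGB2BGR)[y0:y1,x0:x1],None,fx=k,fy=k,interpolation=3)
A=g(a,240,180,410,260,4.0);B=g(b,225,130,395,290,3.0)
W=max(A.shape[1],B.shape[1]);o=np.zeros((A.shape[0]+B.shape[0],W,3),np.uint8)
o=np.zeros((A.shape[0],W,3),np.uint8);o[:,:A.shape[1]]=A
cv2.imwrite(f'pics/{t}_T.png',o);cv2.imwrite(f'pics/{t}_S.png',B)
s=bot.read_state();print(s['t'],s['tool_pos'],s['gripper_width'],s['wrist_force'])
E
python3 look.py l1
```

```text
6.2 [ 0.51475785 -0.01546228  0.03208901] 0.09505164389656064 [0.60944947 0.38702811 0.40557239]
```

View pics/l1_S.png

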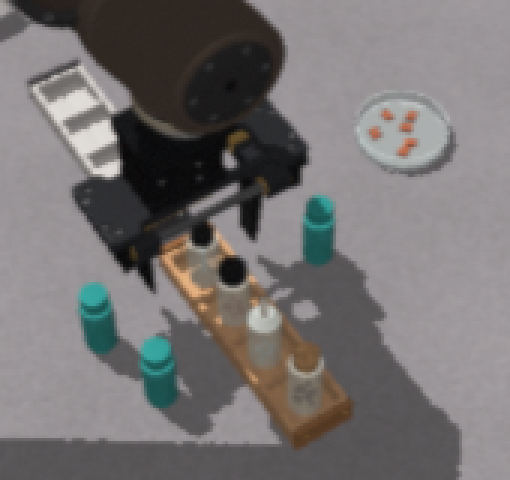

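View pics/l1_T.png

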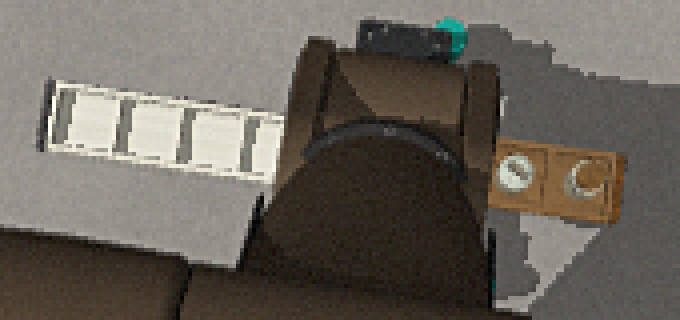

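Run:
```python
from h import *
import pickle
S=pickle.load(open('D0.pkl','rb'))['side']
g=lambda X:(proj(S,X)+.5-[225,130])*3
ry=np.array([.989,-.149,0])
c=np.array([.5148,-.0155,.032])
print(g(c),g(c+ry*.0475),g(c-ry*.0475),g([.5155,-.0184,.032]))
print(np.mean([bot.read_state()['tool_pos'] for _ in range(5)],0))
```

```text
[199.46475887 256.150011  ] [246.26785755 232.06549217] [151.27933069 280.94586609] [202.25021347 257.76208915]
[ 0.51475785 -0.01546228  0.03208901]
```

Call:
{"fn": "apply_moves", "kwargs": {
  "plan": [
    [-0.25, 0, 0.1, 0],
    [0, 0, 0, 0]
  ]
}}

```text
t: 6.4
tool_pos: [0.5143, -0.0183, 0.031]
orientation: [0.0, 0.758, 0.652, 0.0]
wrist_force: [-0.5, -0.0, 0.4]
gripper_width: 0.0952
```

Call:
{"fn": "apply_moves", "kwargs": {
  "plan": [
    [0, 0, 0, 0],
    [0, 0, 0, 0],
    [0, 0, 0, 0],
    [0, 0, 0, 0],
    [0, 0, 0, 0],
    [0, 0, 0, 0],
    [0, 0, 0, 0],
    [0, 0, 0, 0],
    [0, 0, 0, 0],
    [0, 0, 0, 0],
    [0, 0, 0, 0],
    [0, 0, 0, 0]
  ],
  "grip": 0
}}

```text
t: 7.6
tool_pos: [0.5142, -0.018, 0.0306]
orientation: [-0.0, 0.758, 0.652, 0.0]
wrist_force: [0.4, 0.1, -0.8]
gripper_width: 0.0274
```

Call:
{"fn": "apply_moves", "kwargs": {
  "plan": [
    [0, 0, -0.3, 0],
    [0, 0, -0.7, 0],
    [0, 0, -1.2, 0],
    [0, 0, -1.2, 0],
    [0, 0, -1.2, 0],
    [0, 0, -1.0, 0],
    [0, 0, -0.6, 0],
    [0, 0, -0.3, 0],
    [0, 0, 0, 0]
  ]
}}

```text
t: 8.5
tool_pos: [0.5142, -0.018, 0.0959]
orientation: [0.0, 0.758, 0.652, 0.0]
wrist_force: [-0.8, 0.3, -0.5]
gripper_width: 0.0273
```

Call:
{"fn": "apply_moves", "kwargs": {
  "plan": [
    [0.5, 0, 0, 0],
    [1.0, 0, 0, 0],
    [1.5, 0, 0, 0],
    [1.6, 0, 0, 0],
    [1.6, 0, 0, 0],
    [1.6, -0.1, 0, 0],
    [1.6, 0, 0, 0],
    [1.6, 0, 0, 0],
    [1.6, -0.1, 0, 0],
    [1.6, 0, 0, 0],
    [1.6, 0, 0, 0],
    [1.6, 0, 0, 0],
    [1.6, 0, 0, 0],
    [1.6, 0, 0, 0],
    [1.6, 0, 0, 0],
    [1.0, 0, 0, 0],
    [0.5, 0, 0, 0],
    [0.3, 0, 0, 0],
    [0, 0, 0, 0],
    [0, 0, 0, 0]
  ]
}}

```text
t: 10.5
tool_pos: [0.548, 0.2192, 0.0956]
orientation: [-0.0, 0.758, 0.652, -0.0]
wrist_force: [0.2, -0.4, -0.7]
gripper_width: 0.0276
```

```bash
python3 look.py l2
```

```text
10.6 [0.54808968 0.21913498 0.09570791] 0.027307729743955816 [ 0.03658538  0.8450716  -0.56043749]
```

View pics/l2_S.png

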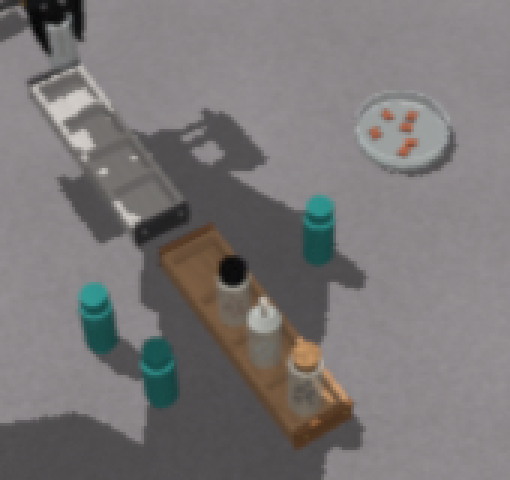

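Call:
{"fn": "apply_moves", "kwargs": {
  "plan": [
    [0.2, 0, 0.7, 0],
    [0.1, 0, 1.0, 0],
    [0, 0, 1.0, 0],
    [0, 0, 0.6, 0],
    [0, 0, 0, 0]
  ]
}}

```text
t: 11.1
tool_pos: [0.548, 0.2224, 0.0613]
orientation: [-0.0, 0.758, 0.652, -0.001]
wrist_force: [-0.0, -0.5, -0.1]
gripper_width: 0.0274
```

```bash
cat > look2.py <<'E'
from ov import *
import sys,pickle
t=sys.argv[1];R=pickle.load(open('R.pkl','rb'))
s=bot.read_state();p=s['tool_pos'];zb=p[2]-float(sys.argv[2])
b=shot('side',t);im=cv2.cvtColor(b['frame'],cv2.COLOR_RGB2BGR)
x0,y0,x1,y1=[int(v) for v in sys.argv[3:7]];k=min(780/(x1-x0),580/(y1-y0))
im=cv2.resize(im[y0:y1,x0:x1],None,fx=k,fy=k,interpolation=3)
cv2.imwrite(f'pics/{t}_raw.png',im)
x=R['scope'];c,sn=np.cos(x[2]),np.sin(x[2])
for z,col in((zb,(0,0,255)),(.005,(0,255,0))):
    th=np.linspace(0,2*np.pi,40)
    q=[(proj(b,(p[0]+.014*np.cos(a),p[1]+.014*np.sin(a),z))+.5-[x0,y0])*k for a in th]
    cv2.polylines(im,[np.int32(np.round(q))],True,col,1)
for m in (.075,.025,-.025,-.075):
  for z in (.022,.005):
    q=[(proj(b,(x[0]+c*u-sn*(m+v),x[1]+sn*u+c*(m+v),z))+.5-[x0,y0])*k for u,v in((.0225,.0225),(-.0225,.0225),(-.0225,-.0225),(.0225,-.0225))]
    cv2.polylines(im,[np.int32(np.round(q))],True,(255,255,0) if z<.02 else (255,0,255),1)
cv2.imwrite(f'pics/{t}_o.png',im);print(s['t'],p,s['gripper_width'],'vial bottom',zb)
E
python3 look2.py m2 0.026 200 110 320 200
```

```text
11.1 [0.54799652 0.22235107 0.06130509] 0.0274300031302588 vial bottom 0.03530509202373798
```

View pics/m2_o.png

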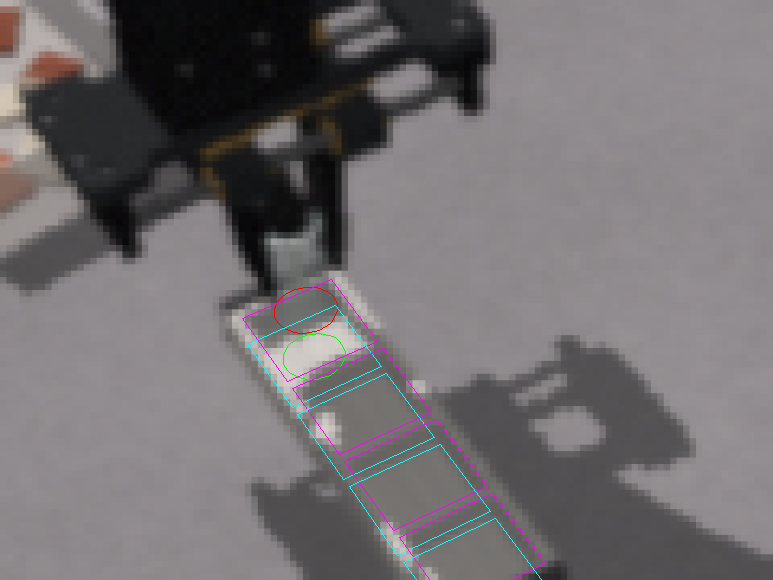

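View pics/m2_raw.png

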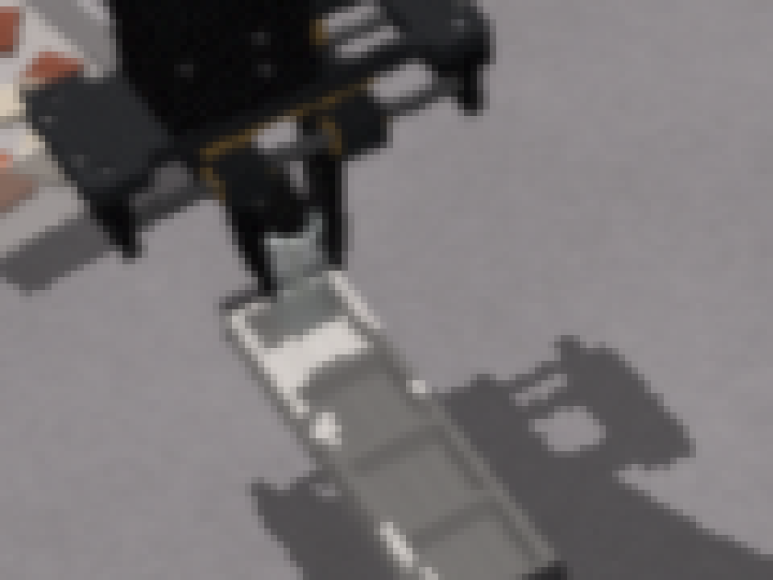

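Call:
{"fn": "apply_moves", "kwargs": {
  "plan": [
    [0, 0, 0.5, 0],
    [0, 0, 0.5, 0],
    [0, 0, 0.5, 0],
    [0, 0, 0.4, 0],
    [0, 0, 0.3, 0],
    [0, 0, 0.3, 0],
    [0, 0, 0.2, 0],
    [0, 0, 0.1, 0],
    [0, 0, 0, 0],
    [0, 0, 0, 0]
  ]
}}

```text
t: 12.15
tool_pos: [0.5486, 0.2226, 0.0348]
orientation: [0.0, 0.758, 0.652, 0.0]
wrist_force: [-0.1, 0.4, -0.1]
gripper_width: 0.0275
```

Call:
{"fn": "apply_moves", "kwargs": {
  "plan": [
    [0, 0, 0.1, 0],
    [0, 0, 0.1, 0],
    [0, 0, 0.1, 0],
    [0, 0, 0, 0],
    [0, 0, 0, 0]
  ]
}}

```text
t: 12.65
tool_pos: [0.5485, 0.2225, 0.0316]
orientation: [-0.0, 0.758, 0.652, 0.0]
wrist_force: [0.3, -0.1, -0.8]
gripper_width: 0.0275
```

Call:
{"fn": "apply_moves", "kwargs": {
  "plan": [
    [0, 0, 0.1, 0],
    [0, 0, 0, 0],
    [0, 0, 0, 0]
  ]
}}

```text
t: 12.95
tool_pos: [0.5485, 0.2225, 0.0306]
orientation: [0.0, 0.758, 0.652, 0.0]
wrist_force: [-0.1, -0.9, 0.5]
gripper_width: 0.0275
```

One more millimetre, checking for contact.

Call:
{"fn": "apply_moves", "kwargs": {
  "plan": [
    [0, 0, 0.05, 0],
    [0, 0, 0, 0],
    [0, 0, 0, 0]
  ]
}}

```text
t: 13.25
tool_pos: [0.5486, 0.2226, 0.0306]
orientation: [0.0, 0.758, 0.652, 0.0]
wrist_force: [-1.8, -0.3, 5.1]
gripper_width: 0.0276
```

```bash
python3 look2.py m3 0.026 200 110 320 200; python3 -c "
from h import *
print(bot.read_state()['wrist_force'])"
```

```text
13.25 [0.54859566 0.22260143 0.03057768] 0.02758198938255345 vial bottom 0.004577683793087893
[-1.33779032 -0.82414487  5.56842186]
```

View pics/m3_o.png

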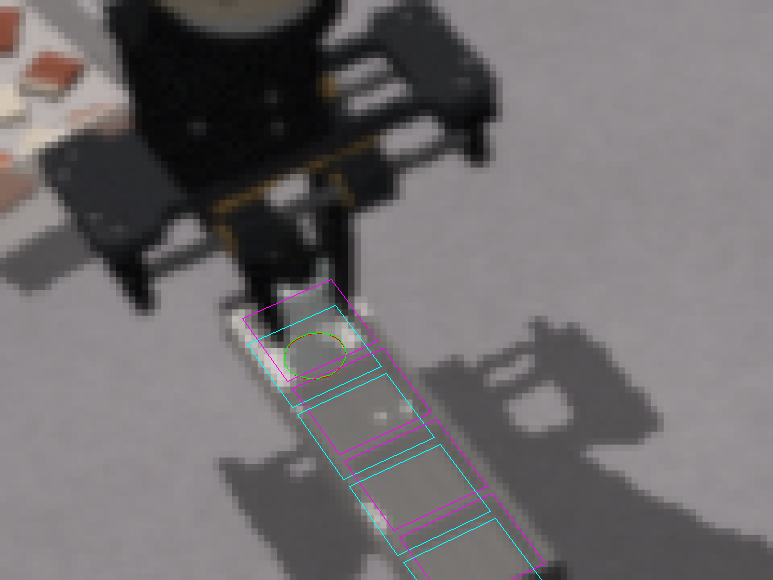

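The tool felt 5 N of contact at the same height as at pick-up, so the vial is on the floor of the cell. I'll release and lift.

Call:
{"fn": "apply_moves", "kwargs": {
  "plan": [
    [0, 0, 0, 0],
    [0, 0, 0, 0],
    [0, 0, 0, 0],
    [0, 0, 0, 0],
    [0, 0, 0, 0],
    [0, 0, 0, 0],
    [0, 0, 0, 0],
    [0, 0, 0, 0]
  ],
  "grip": 1
}}

```text
t: 14.1
tool_pos: [0.5485, 0.2225, 0.0301]
orientation: [-0.0, 0.758, 0.652, 0.0]
wrist_force: [0.0, -0.1, -0.4]
gripper_width: 0.0865
```

Call:
{"fn": "apply_moves", "kwargs": {
  "plan": [
    [0, 0, -0.5, 0],
    [0, 0, -1.5, 0],
    [0, 0, -2, 0],
    [0, 0, -2, 0],
    [0, 0, -2, 0],
    [0, 0, -1, 0],
    [0, 0, 0, 0]
  ]
}}

```text
t: 14.8
tool_pos: [0.549, 0.2227, 0.1215]
orientation: [0.0, 0.758, 0.652, 0.001]
wrist_force: [0.1, -1.5, -0.6]
gripper_width: 0.0953
```

Call:
{"fn": "apply_moves", "kwargs": {
  "plan": [
    [-1, 0, 0, 0],
    [-2, 0, 0, 0],
    [-2.5, 0.1, 0, 0],
    [-2.5, 0.1, 0, 0],
    [-2.5, 0.1, 0, 0],
    [-2.5, 0.1, 0, 0],
    [-2.5, 0, 0, 0],
    [-2.5, 0, 0, 0],
    [-2.5, 0, 0, 0],
    [-2.5, 0, 0, 0],
    [-2.5, 0, 0, 0],
    [-2, 0, 0, 0],
    [-1, 0, 0, 0],
    [-0.5, 0, 0, 0],
    [0, 0, 0, 0]
  ]
}}

```text
t: 16.3
tool_pos: [0.5089, -0.065, 0.1198]
orientation: [-0.0, 0.758, 0.652, -0.0]
wrist_force: [1.8, 0.2, 0.3]
gripper_width: 0.0949
```

```bash
python3 look2.py m4 0.026 220 130 380 280
```

```text
16.3 [ 0.5088882 -0.0649791  0.1197593] 0.09494456546647052 vial bottom 0.09375930056776602
```

View pics/m4_raw.png

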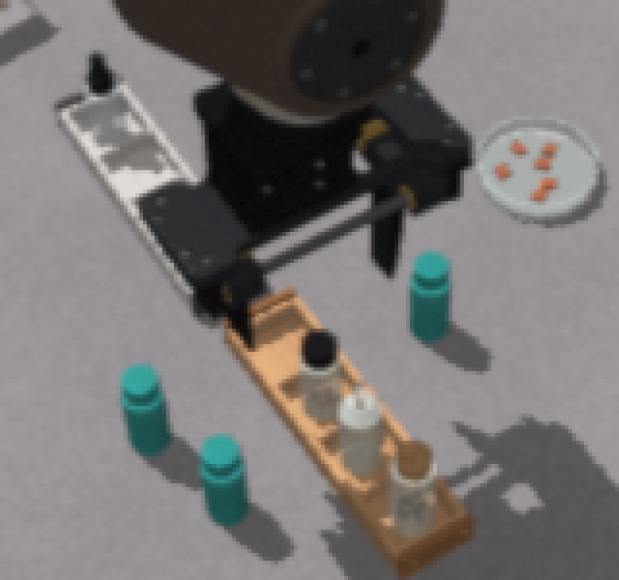

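The dropper vial stands upright in the far-left metal cell, with its bulb at about (97,75) in the crop. Descending on the screw vial.

Call:
{"fn": "apply_moves", "kwargs": {
  "plan": [
    [0, 0, 1.5, 0],
    [0, 0, 2, 0],
    [0, 0, 2, 0],
    [0, 0, 1.5, 0],
    [0, 0, 1, 0],
    [0, 0, 0.5, 0],
    [0, 0, 0.3, 0],
    [0, 0, 0, 0]
  ]
}}

```text
t: 17.15
tool_pos: [0.5093, -0.0647, 0.0322]
orientation: [0.0, 0.758, 0.652, 0.0]
wrist_force: [0.3, 0.5, 0.5]
gripper_width: 0.095
```

Call:
{"fn": "apply_moves", "kwargs": {
  "plan": [
    [0, 0, 0.1, 0],
    [0, 0, 0, 0],
    [0, 0, 0, 0],
    [0, 0, 0, 0],
    [0, 0, 0, 0],
    [0, 0, 0, 0],
    [0, 0, 0, 0],
    [0, 0, 0, 0],
    [0, 0, 0, 0],
    [0, 0, 0, 0],
    [0, 0, 0, 0],
    [0, 0, 0, 0]
  ],
  "grip": 0
}}

```text
t: 18.35
tool_pos: [0.5092, -0.0648, 0.0311]
orientation: [-0.0, 0.758, 0.652, 0.0]
wrist_force: [-1.2, 0.5, 0.6]
gripper_width: 0.0276
```

Call:
{"fn": "apply_moves", "kwargs": {
  "plan": [
    [0, 0, -0.3, 0],
    [0, 0, -0.7, 0],
    [0, 0, -1.2, 0],
    [0, 0, -1.2, 0],
    [0, 0, -1.2, 0],
    [0, 0, -1.0, 0],
    [0, 0, -0.6, 0],
    [0, 0, -0.3, 0],
    [0, 0, 0, 0]
  ]
}}

```text
t: 19.25
tool_pos: [0.5092, -0.0648, 0.0964]
orientation: [0.0, 0.758, 0.652, 0.0]
wrist_force: [-0.4, -0.2, 0.4]
gripper_width: 0.0277
```

Call:
{"fn": "apply_moves", "kwargs": {
  "plan": [
    [0.5, 0, 0, 0],
    [1.0, 0, 0, 0],
    [1.5, -0.1, 0, 0],
    [1.6, -0.1, 0, 0],
    [1.6, 0, 0, 0],
    [1.6, -0.1, 0, 0],
    [1.6, 0, 0, 0],
    [1.6, 0, 0, 0],
    [1.6, -0.1, 0, 0],
    [1.6, 0, 0, 0],
    [1.6, 0, 0, 0],
    [1.6, 0, 0, 0],
    [1.6, 0, 0, 0],
    [1.6, 0, 0, 0],
    [1.6, 0, 0, 0],
    [1.0, 0, 0, 0],
    [0.5, 0, 0, 0],
    [0.3, 0, 0, 0],
    [0, 0, 0, 0],
    [0, 0, 0, 0]
  ]
}}

```text
t: 21.25
tool_pos: [0.541, 0.1727, 0.0961]
orientation: [-0.0, 0.758, 0.652, -0.0]
wrist_force: [-0.7, -0.8, -0.3]
gripper_width: 0.0274
```

Call:
{"fn": "apply_moves", "kwargs": {
  "plan": [
    [0, 0, 0.7, 0],
    [0, 0, 1.0, 0],
    [0, 0, 1.0, 0],
    [0, 0, 0.6, 0],
    [0, 0, 0, 0],
    [0, 0, 0, 0]
  ]
}}

```text
t: 21.85
tool_pos: [0.5411, 0.1731, 0.063]
orientation: [-0.0, 0.758, 0.652, -0.0]
wrist_force: [-0.7, 0.5, -0.4]
gripper_width: 0.0272
```

```bash
python3 look2.py m5 0.026 200 110 320 200
```

```text
21.85 [0.54107219 0.17309853 0.06296438] 0.027209277091170034 vial bottom 0.036964382841489396
```

View pics/m5_o.png

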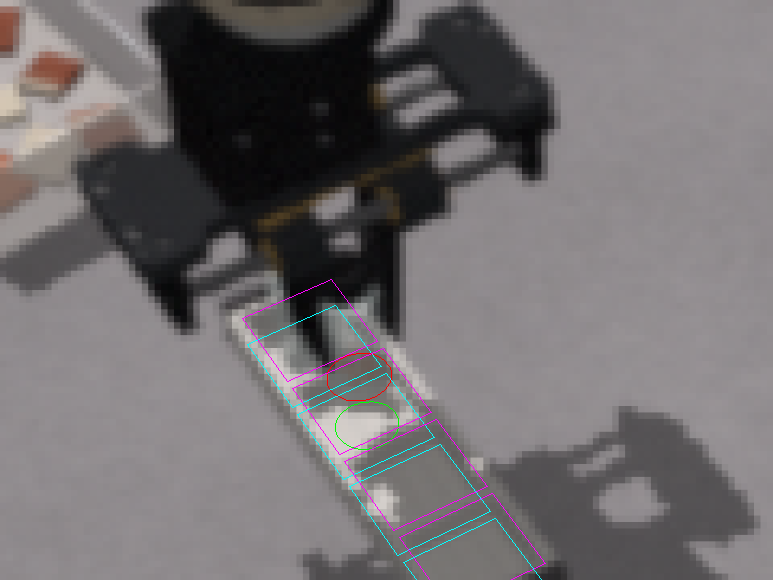

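Call:
{"fn": "apply_moves", "kwargs": {
  "plan": [
    [0, 0, 0.5, 0],
    [0, 0, 0.5, 0],
    [0, 0, 0.5, 0],
    [0, 0, 0.4, 0],
    [0, 0, 0.4, 0],
    [0, 0, 0.3, 0],
    [0, 0, 0.2, 0],
    [0, 0, 0.1, 0],
    [0, 0, 0.1, 0],
    [0, 0, 0, 0],
    [0, 0, 0, 0]
  ]
}}

```text
t: 23.0
tool_pos: [0.5411, 0.1731, 0.0332]
orientation: [0.0, 0.758, 0.652, 0.0]
wrist_force: [0.8, -0.2, -0.9]
gripper_width: 0.0276
```

Call:
{"fn": "apply_moves", "kwargs": {
  "plan": [
    [0, 0, 0.1, 0],
    [0, 0, 0.1, 0],
    [0, 0, 0, 0],
    [0, 0, 0, 0]
  ]
}}

```text
t: 23.4
tool_pos: [0.5411, 0.1731, 0.0311]
orientation: [0.0, 0.758, 0.652, 0.0]
wrist_force: [-0.3, 0.7, 0.4]
gripper_width: 0.0276
```

Call:
{"fn": "apply_moves", "kwargs": {
  "plan": [
    [0, 0, 0.05, 0],
    [0, 0, 0, 0],
    [0, 0, 0, 0]
  ]
}}

```text
t: 23.7
tool_pos: [0.5411, 0.1731, 0.0311]
orientation: [0.0, 0.758, 0.652, 0.0]
wrist_force: [-0.6, 0.4, 5.2]
gripper_width: 0.0275
```

Call:
{"fn": "apply_moves", "kwargs": {
  "plan": [
    [0, 0, 0, 0],
    [0, 0, 0, 0],
    [0, 0, 0, 0],
    [0, 0, 0, 0],
    [0, 0, 0, 0],
    [0, 0, 0, 0],
    [0, 0, 0, 0],
    [0, 0, 0, 0],
    [0, 0, -0.5, 0],
    [0, 0, -1.5, 0],
    [0, 0, -2, 0],
    [0, 0, -2, 0],
    [0, 0, -2, 0],
    [0, 0, -1, 0],
    [0, 0, 0, 0]
  ],
  "grip": 1
}}

```text
t: 25.2
tool_pos: [0.5416, 0.1732, 0.1219]
orientation: [0.001, 0.758, 0.652, 0.001]
wrist_force: [1.1, -0.2, 0.3]
gripper_width: 0.0953
```

Call:
{"fn": "apply_moves", "kwargs": {
  "plan": [
    [-1, 0, 0, 0],
    [-2, 0, 0, 0],
    [-2.5, 0.1, 0, 0],
    [-2.5, 0.1, 0, 0],
    [-2.5, 0.1, 0, 0],
    [-2.5, 0, 0, 0],
    [-2.5, 0, 0, 0],
    [-2.5, 0, 0, 0],
    [-2.5, 0, 0, 0],
    [-2.5, 0, 0, 0],
    [-2.5, 0, 0, 0],
    [-2, 0, 0, 0],
    [-1, 0, 0, 0],
    [-0.5, 0, 0, 0],
    [0, 0, 0, 0],
    [0, 0, 0, 0]
  ]
}}

```text
t: 26.8
tool_pos: [0.5006, -0.1135, 0.1204]
orientation: [-0.0, 0.758, 0.652, -0.0]
wrist_force: [-0.0, -0.2, 1.4]
gripper_width: 0.0953
```

```bash
python3 look2.py m6 0.026 220 130 380 280
```

```text
26.8 [ 0.5006285  -0.11354987  0.12043419] 0.0953039780625492 vial bottom 0.09443419146348739
```

View pics/m6_raw.png

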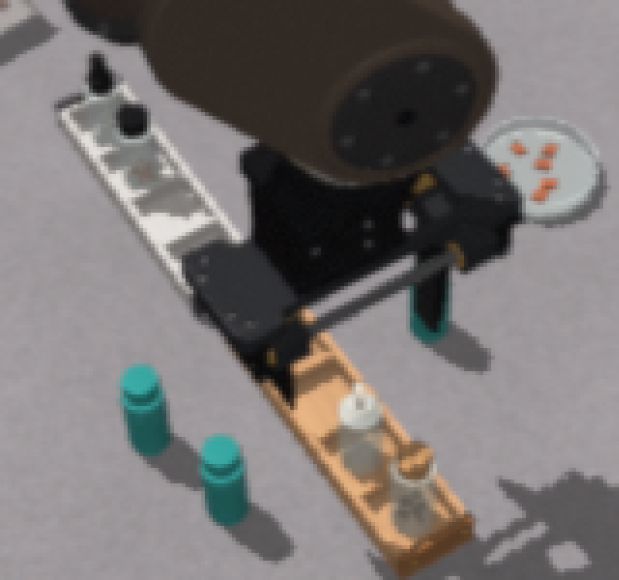

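Dropper and screw vials stand upright in cells 1 and 2. Descending on the stopper vial.

Call:
{"fn": "apply_moves", "kwargs": {
  "plan": [
    [-0.1, 0, 1.5, 0],
    [0, 0, 2, 0],
    [0, 0, 2, 0],
    [0, 0, 1.5, 0],
    [0, 0, 1, 0],
    [0, 0, 0.5, 0],
    [0, 0, 0.4, 0],
    [0, 0, 0, 0],
    [0, 0, 0, 0]
  ]
}}

```text
t: 27.75
tool_pos: [0.5007, -0.1151, 0.032]
orientation: [0.0, 0.758, 0.652, 0.0]
wrist_force: [-0.2, -0.2, -0.5]
gripper_width: 0.0949
```

Call:
{"fn": "apply_moves", "kwargs": {
  "plan": [
    [0, 0, 0, 0],
    [0, 0, 0, 0],
    [0, 0, 0, 0],
    [0, 0, 0, 0],
    [0, 0, 0, 0],
    [0, 0, 0, 0],
    [0, 0, 0, 0],
    [0, 0, 0, 0],
    [0, 0, 0, 0],
    [0, 0, 0, 0],
    [0, 0, 0, 0],
    [0, 0, 0, 0]
  ],
  "grip": 0
}}

```text
t: 28.95
tool_pos: [0.5005, -0.1151, 0.0316]
orientation: [-0.0, 0.758, 0.652, 0.0]
wrist_force: [-0.3, 0.1, -0.2]
gripper_width: 0.0275
```

Call:
{"fn": "apply_moves", "kwargs": {
  "plan": [
    [0, 0, -0.3, 0],
    [0, 0, -0.7, 0],
    [0, 0, -1.2, 0],
    [0, 0, -1.2, 0],
    [0, 0, -1.2, 0],
    [0, 0, -1.0, 0],
    [0, 0, -0.6, 0],
    [0, 0, -0.3, 0],
    [0, 0, 0, 0]
  ]
}}

```text
t: 29.85
tool_pos: [0.5006, -0.1151, 0.0969]
orientation: [0.0, 0.758, 0.652, 0.0]
wrist_force: [-0.5, 1.4, -0.9]
gripper_width: 0.0275
```

Call:
{"fn": "apply_moves", "kwargs": {
  "plan": [
    [0.5, 0, 0, 0],
    [1.0, 0, 0, 0],
    [1.5, -0.1, 0, 0],
    [1.6, -0.1, 0, 0],
    [1.6, 0, 0, 0],
    [1.6, -0.1, 0, 0],
    [1.6, 0, 0, 0],
    [1.6, 0, 0, 0],
    [1.6, -0.1, 0, 0],
    [1.6, 0, 0, 0],
    [1.6, 0, 0, 0],
    [1.6, 0, 0, 0],
    [1.6, 0, 0, 0],
    [1.6, 0, 0, 0],
    [1.6, 0, 0, 0],
    [1.0, 0, 0, 0],
    [0.5, 0, 0, 0],
    [0.4, 0, 0, 0],
    [0, 0, 0, 0],
    [0, 0, 0, 0]
  ]
}}

```text
t: 31.85
tool_pos: [0.5326, 0.1235, 0.0966]
orientation: [-0.0, 0.758, 0.652, -0.0]
wrist_force: [-0.1, -0.5, 0.7]
gripper_width: 0.0276
```

Call:
{"fn": "apply_moves", "kwargs": {
  "plan": [
    [0, 0, 0.7, 0],
    [0, 0, 1.0, 0],
    [0, 0, 1.0, 0],
    [0, 0, 0.6, 0],
    [0, 0, 0, 0],
    [0, 0, 0, 0]
  ]
}}

```text
t: 32.45
tool_pos: [0.5326, 0.1238, 0.0634]
orientation: [-0.0, 0.758, 0.652, -0.0]
wrist_force: [0.4, 0.2, -0.5]
gripper_width: 0.0272
```

```bash
python3 look2.py m7 0.026 200 110 320 200
```

```text
32.45 [0.53259884 0.12377862 0.06342054] 0.0272332243784748 vial bottom 0.03742054464704847
```

View pics/m7_o.png

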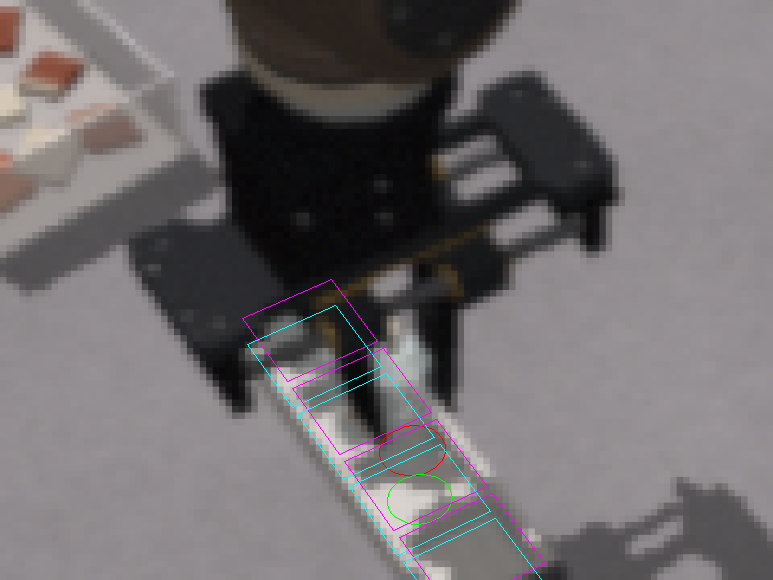

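Call:
{"fn": "apply_moves", "kwargs": {
  "plan": [
    [0, 0, 0.5, 0],
    [0, 0, 0.5, 0],
    [0, 0, 0.5, 0],
    [0, 0, 0.4, 0],
    [0, 0, 0.4, 0],
    [0, 0, 0.3, 0],
    [0, 0, 0.2, 0],
    [0, 0, 0.1, 0],
    [0, 0, 0.1, 0],
    [0, 0, 0.1, 0],
    [0, 0, 0, 0],
    [0, 0, 0, 0]
  ]
}}

```text
t: 33.7
tool_pos: [0.5326, 0.1238, 0.0327]
orientation: [0.0, 0.758, 0.652, 0.0]
wrist_force: [0.3, -0.8, -0.4]
gripper_width: 0.0269
```

Call:
{"fn": "apply_moves", "kwargs": {
  "plan": [
    [0, 0, 0.1, 0],
    [0, 0, 0, 0],
    [0, 0, 0, 0]
  ]
}}

```text
t: 34.0
tool_pos: [0.5326, 0.1238, 0.0316]
orientation: [-0.0, 0.758, 0.652, 0.0]
wrist_force: [-0.5, 0.1, -0.6]
gripper_width: 0.0275
```

Call:
{"fn": "apply_moves", "kwargs": {
  "plan": [
    [0, 0, 0.05, 0],
    [0, 0, 0, 0],
    [0, 0, 0, 0]
  ]
}}

```text
t: 34.3
tool_pos: [0.5326, 0.1238, 0.0316]
orientation: [0.0, 0.758, 0.652, 0.0]
wrist_force: [-0.8, 0.4, 6.1]
gripper_width: 0.0276
```

Call:
{"fn": "apply_moves", "kwargs": {
  "plan": [
    [0, 0, 0, 0],
    [0, 0, 0, 0],
    [0, 0, 0, 0],
    [0, 0, 0, 0],
    [0, 0, 0, 0],
    [0, 0, 0, 0],
    [0, 0, 0, 0],
    [0, 0, 0, 0],
    [0, 0, -0.5, 0],
    [0, 0, -1.5, 0],
    [0, 0, -2, 0],
    [0, 0, -2, 0],
    [0, 0, -2, 0],
    [0, 0, -1, 0],
    [0, 0, 0, 0]
  ],
  "grip": 1
}}

```text
t: 35.8
tool_pos: [0.5331, 0.1239, 0.1224]
orientation: [0.001, 0.758, 0.652, 0.001]
wrist_force: [-0.7, 0.1, -0.5]
gripper_width: 0.0954
```

Call:
{"fn": "apply_moves", "kwargs": {
  "plan": [
    [-1, 0, 0, 0],
    [-2, 0, 0, 0],
    [-2.5, 0.2, 0, 0],
    [-2.5, 0.2, 0, 0],
    [-2.5, 0.2, 0, 0],
    [-2.5, 0.2, 0, 0],
    [-2.5, 0, 0, 0],
    [-2.5, 0, 0, 0],
    [-2.5, 0, 0, 0],
    [-2.5, 0, 0, 0],
    [-2.5, 0, 0, 0],
    [-2, 0, 0, 0],
    [-1, 0, 0, 0],
    [-0.7, 0, 0, 0],
    [0, 0, 0, 0],
    [0, 0, 0, 0]
  ]
}}

```text
t: 37.4
tool_pos: [0.4968, -0.1656, 0.1209]
orientation: [-0.0, 0.758, 0.652, -0.0]
wrist_force: [-0.5, -0.4, -0.7]
gripper_width: 0.0952
```

```bash
python3 look2.py m8 0.026 220 130 380 280
```

```text
37.4 [ 0.4967594  -0.16561549  0.12090637] 0.09524109706061674 vial bottom 0.09490636698679993
```

View pics/m8_raw.png

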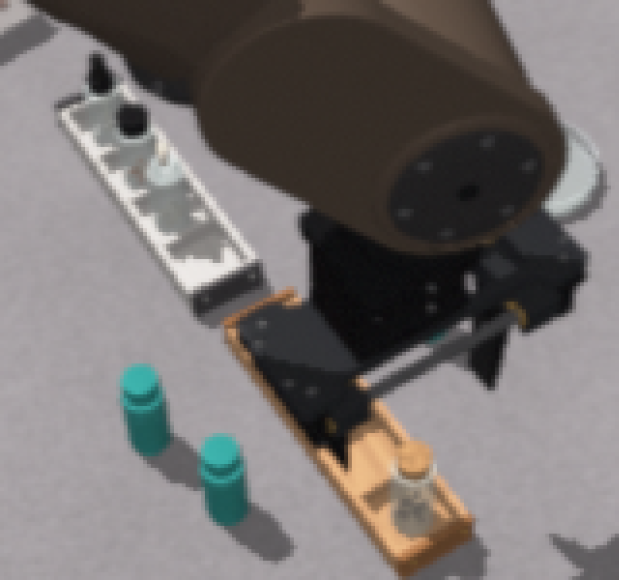

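Three vials stand upright in the metal rack. Now the cork vial.

Call:
{"fn": "apply_moves", "kwargs": {
  "plan": [
    [0, 0, 1.5, 0],
    [0, 0, 2, 0],
    [0, 0, 2, 0],
    [0, 0, 1.5, 0],
    [0, 0, 1, 0],
    [0, 0, 0.5, 0],
    [0, 0, 0.4, 0],
    [0, 0, 0, 0],
    [0, 0, 0, 0]
  ]
}}

```text
t: 38.35
tool_pos: [0.4971, -0.1662, 0.0325]
orientation: [0.0, 0.758, 0.652, 0.0]
wrist_force: [0.2, 0.1, -0.3]
gripper_width: 0.0948
```

Call:
{"fn": "apply_moves", "kwargs": {
  "plan": [
    [0, 0, 0, 0],
    [0, 0, 0, 0],
    [0, 0, 0, 0],
    [0, 0, 0, 0],
    [0, 0, 0, 0],
    [0, 0, 0, 0],
    [0, 0, 0, 0],
    [0, 0, 0, 0],
    [0, 0, 0, 0],
    [0, 0, 0, 0],
    [0, 0, 0, 0],
    [0, 0, 0, 0]
  ],
  "grip": 0
}}

```text
t: 39.55
tool_pos: [0.4969, -0.1661, 0.0321]
orientation: [-0.0, 0.758, 0.652, 0.0]
wrist_force: [-0.8, 0.1, -0.1]
gripper_width: 0.0276
```

Call:
{"fn": "apply_moves", "kwargs": {
  "plan": [
    [0, 0, -0.3, 0],
    [0, 0, -0.7, 0],
    [0, 0, -1.2, 0],
    [0, 0, -1.2, 0],
    [0, 0, -1.2, 0],
    [0, 0, -1.0, 0],
    [0, 0, -0.6, 0],
    [0, 0, -0.3, 0],
    [0, 0, 0, 0]
  ]
}}

```text
t: 40.45
tool_pos: [0.4969, -0.1661, 0.0974]
orientation: [0.0, 0.758, 0.652, 0.0]
wrist_force: [-0.4, -0.6, -0.3]
gripper_width: 0.0275
```

Call:
{"fn": "apply_moves", "kwargs": {
  "plan": [
    [0.5, 0, 0, 0],
    [1.0, 0, 0, 0],
    [1.5, -0.2, 0, 0],
    [1.6, -0.2, 0, 0],
    [1.6, -0.1, 0, 0],
    [1.6, -0.1, 0, 0],
    [1.6, -0.1, 0, 0],
    [1.6, 0, 0, 0],
    [1.6, -0.1, 0, 0],
    [1.6, 0, 0, 0],
    [1.6, 0, 0, 0],
    [1.6, 0, 0, 0],
    [1.6, 0, 0, 0],
    [1.6, 0, 0, 0],
    [1.6, 0, 0, 0],
    [1.0, 0, 0, 0],
    [0.5, 0, 0, 0],
    [0.5, 0, 0, 0],
    [0, 0, 0, 0],
    [0, 0, 0, 0]
  ]
}}

```text
t: 42.45
tool_pos: [0.5251, 0.0741, 0.0971]
orientation: [-0.0, 0.758, 0.652, -0.0]
wrist_force: [-0.7, -0.3, -0.4]
gripper_width: 0.0275
```

Call:
{"fn": "apply_moves", "kwargs": {
  "plan": [
    [0, 0, 0.7, 0],
    [0, 0, 1.0, 0],
    [0, 0, 1.0, 0],
    [0, 0, 0.6, 0],
    [0, 0, 0, 0],
    [0, 0, 0, 0]
  ]
}}

```text
t: 43.05
tool_pos: [0.5251, 0.0743, 0.0639]
orientation: [-0.0, 0.758, 0.652, -0.0]
wrist_force: [0.3, -0.3, -0.2]
gripper_width: 0.0271
```

```bash
python3 look2.py m9 0.026 200 110 320 200
```

```text
43.05 [0.52510454 0.07433351 0.06391354] 0.027101105435791122 vial bottom 0.037913542275949924
```

View pics/m9_o.png

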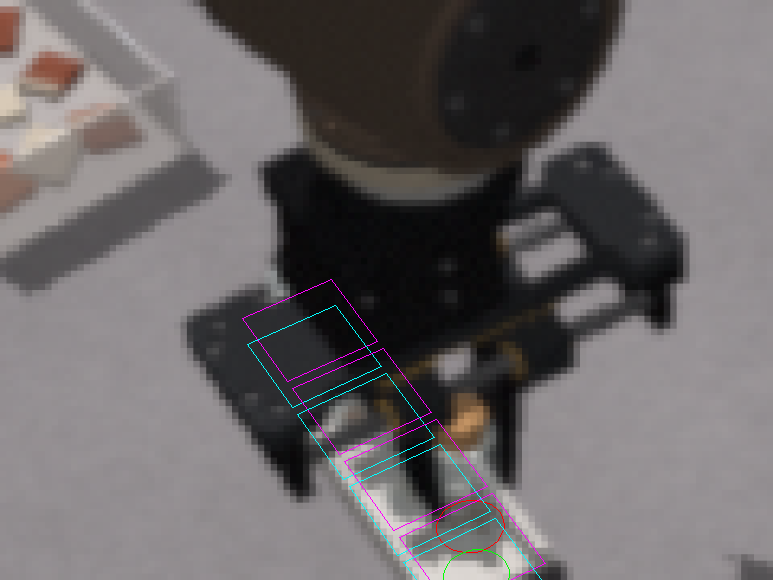

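Call:
{"fn": "apply_moves", "kwargs": {
  "plan": [
    [0, 0, 0.5, 0],
    [0, 0, 0.5, 0],
    [0, 0, 0.5, 0],
    [0, 0, 0.4, 0],
    [0, 0, 0.4, 0],
    [0, 0, 0.3, 0],
    [0, 0, 0.2, 0],
    [0, 0, 0.1, 0],
    [0, 0, 0.1, 0],
    [0, 0, 0.1, 0],
    [0, 0, 0, 0],
    [0, 0, 0, 0]
  ]
}}

```text
t: 44.3
tool_pos: [0.5251, 0.0744, 0.0332]
orientation: [0.0, 0.758, 0.652, 0.0]
wrist_force: [-0.3, -1.0, -1.5]
gripper_width: 0.0275
```

Call:
{"fn": "apply_moves", "kwargs": {
  "plan": [
    [0, 0, 0.1, 0],
    [0, 0, 0, 0],
    [0, 0, 0, 0]
  ]
}}

```text
t: 44.6
tool_pos: [0.5251, 0.0744, 0.0321]
orientation: [-0.0, 0.758, 0.652, 0.0]
wrist_force: [-0.5, 0.1, -0.5]
gripper_width: 0.0276
```

Call:
{"fn": "apply_moves", "kwargs": {
  "plan": [
    [0, 0, 0.05, 0],
    [0, 0, 0, 0],
    [0, 0, 0, 0]
  ]
}}

```text
t: 44.9
tool_pos: [0.5252, 0.0744, 0.0321]
orientation: [0.0, 0.758, 0.652, 0.0]
wrist_force: [-1.6, -1.0, 6.6]
gripper_width: 0.0279
```

Call:
{"fn": "apply_moves", "kwargs": {
  "plan": [
    [0, 0, 0, 0],
    [0, 0, 0, 0],
    [0, 0, 0, 0],
    [0, 0, 0, 0],
    [0, 0, 0, 0],
    [0, 0, 0, 0],
    [0, 0, 0, 0],
    [0, 0, 0, 0],
    [0, 0, -0.5, 0],
    [0, 0, -1.5, 0],
    [0, 0, -2, 0],
    [0, 0, -2.5, 0],
    [0, 0, -2.5, 0],
    [0, 0, -2.5, 0],
    [0, 0, -2.5, 0],
    [0, 0, -2.5, 0],
    [0, 0, -1.5, 0],
    [0, 0, 0, 0]
  ],
  "grip": 1
}}

```text
t: 46.7
tool_pos: [0.5258, 0.0744, 0.2138]
orientation: [0.001, 0.758, 0.652, 0.002]
wrist_force: [0.1, 0.2, 0.2]
gripper_width: 0.0948
```

Call:
{"fn": "apply_moves", "kwargs": {
  "plan": [
    [-2, 0, 0, 0],
    [-3, 0, 0, 0],
    [-3, 0, 0, 0],
    [-3, 0, 0, 0],
    [-3, 0, 0, 0],
    [-3, 0, 0, 0],
    [-3, 0, 0, 0],
    [-3, 0, 0, 0],
    [-3, 0, 0, 0],
    [-3, 0, 0, 0],
    [-3, 0, 0, 0],
    [-3, 0, 0, 0],
    [-2, 0, 0, 0],
    [0, 0, 0, 0],
    [0, 0, 0, 0]
  ]
}}

```text
t: 48.2
tool_pos: [0.4694, -0.2911, 0.2107]
orientation: [-0.001, 0.758, 0.652, -0.0]
wrist_force: [0.4, 0.9, -0.2]
gripper_width: 0.095
```

```bash
python3 look.py f1
python3 - <<'E'
import cv2
b=cv2.imread('pics/f1s.png');cv2.imwrite('pics/f1z.png',cv2.resize(b[130:230,215:335],None,fx=6,fy=5.8,interpolation=3))
E
```

```text
48.3 [ 0.46976466 -0.29047093  0.21117377] 0.09505363932275221 [-0.67718119 -0.11158932 -0.01966847]
```

View pics/f1_T.png

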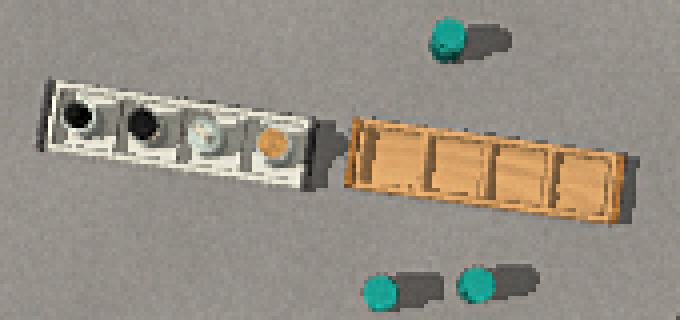

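View pics/f1s.png

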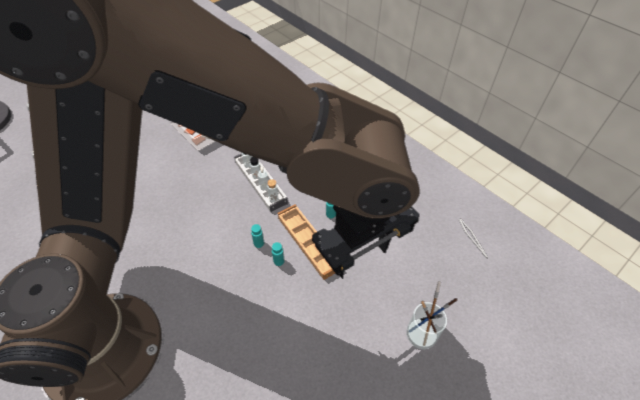

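View pics/f1z.png

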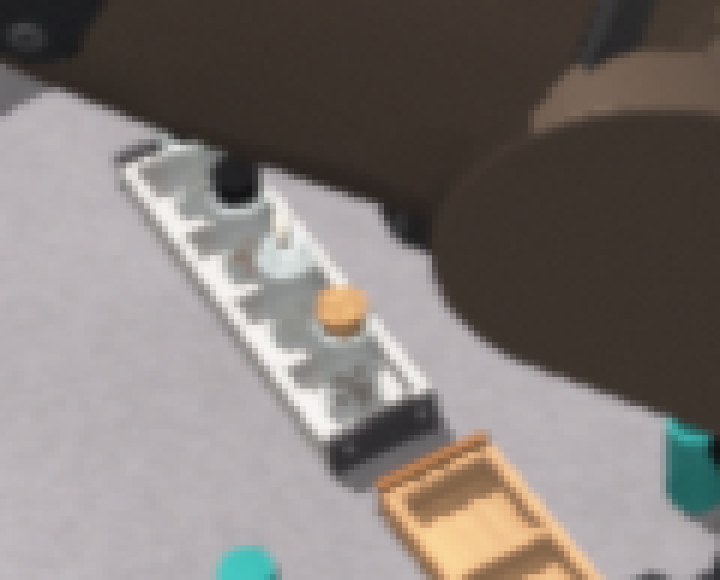

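The top view shows all four upright in order in the metal rack, with caps at about (78,115), (145,124), (206,132) and (272,142) in the crop. The wooden rack is empty and the robot is clear. One last numeric check before handing in.

Run:
```python
from h import *
import pickle
D=pickle.load(open('D0.pkl','rb'));T=D['top'];R=pickle.load(open('R.pkl','rb'))['scope']
f=lambda p:((p[0]+.5)/4+239.5,(p[1]+.5)/4+179.5)
c,s=np.cos(R[2]),np.sin(R[2])
for n,p,h,o in [('dropper',(78,114),.091,(.5155,-.0184)),('screw',(145,124),.075,(.510,-.065)),('stopper',(206,131),.086,(.501,-.114)),('cork',(272,142),.079,(.497,-.166))]:
    X=atz(T,f(p),h)[:2];d=X-R[:2];print(n,X.round(4),'rack',np.round([c*d[0]+s*d[1],-s*d[0]+c*d[1]],4),'dist',np.linalg.norm(X-o).round(4))
d=viewer.camera('top')
for q in('brush_jar','finds_tub','dish'):print(q,[(np.round(r['rect'],1)) for r in viewer.spot_in(q,d)[:1]])
s=bot.read_state();print(s['wrist_force'])
print(job.hand_in())
```

```text
dropper [0.5459 0.2191] rack [-0.0018  0.071 ] dist 0.2395
screw [0.5398 0.1704] rack [-0.0001  0.0219] dist 0.2373
stopper [0.533 0.123] rack [ 0.0007 -0.026 ] dist 0.2391
cork [0.5251 0.0734] rack [ 0.0006 -0.0761] dist 0.2411
brush_jar [array([483.9, 204.6,  15.8,  15.6])]
finds_tub [array([186.3, 216.5,  62.2,  37.6])]
dish [array([337.3, 144.4,  28.6,  25.7])]
[-1.5941652  -0.211602    0.63016104]
the job is handed in; nothing more can be done
None
```

I moved all four vials into the metal rack in their original left-to-right order (dropper, screw, stopper, cork), and handed the job in at about 48 s. No verdict was reported.

- **Placing:** Each vial was lowered until the tool felt about 5–7 N, at the same height as at its pick-up. I took that as the cell floor, and only then released it.
- **Final position check:** From the last top picture, the vials sit within 2 mm of the row's centre line and within about 4 mm of their cell centres. Each moved 237–241 mm, inside the 217.5–266.5 mm limit. Rack positions were only measured to about 3 mm.
- **Upright:** They look upright in the top picture. In the last side picture the arm hides the dropper vial, but it stood upright in earlier side pictures.
- **Bystanders:** The tub and dish were detected within a few pixels of where they started. The brush jar's detected box was smaller and about 9 px off (475 → 484), probably because the arm partly covered it. I never moved near the jar at its height, and it looked unmoved in the side picture.

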